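# Click shut the terminal covers of two controllers

### The arm

A 6-joint arm with a two-finger parallel gripper is mounted at the origin on the work surface. World frame = base frame: x ahead of the robot, y to its left, z up, the work surface at z = 0. Lengths are in mm, angles in degrees, forces in N, time in s.
With the tool pointing down it reaches from about 350 to 1000 mm from the base axis. Payload 7.1 kg.
Tool frame: the origin (TCP) lies midway between the tips of the shut fingers; the grasp point (between the pads) lies manip.grip_point_offset behind it (manip.grip_point_offset is the distance from the TCP to the grasp point, in mm); z points along the fingers, y is the line along which they close (so a half turn about z gives the same grasp; the last joint's range is limited). The gripper opens to 85 mm and grips with 20 to 120 N. Pads are 22 mm wide; open, the fingers measure 114 mm over their backs; the gripper's body (76 mm by 85 mm) begins 54 mm behind the grasp point. The pads swing forward as they close: fully open they stand 13 mm farther back than shut.
Start: joints at [66.406, 24.242, 93.386, -0, 62.372, -1.089], TCP at [239.203, 577.396, 231.319] pointing down, gripper open.
Joint ranges: [-172.04, 172.04], [-51.8, 120.97], [4.93, 147.93], [-75.15, 255.16], [6.16, 154.13], [-145.62, 145.62]. Speed limits (degrees/s): [136.94, 136.94, 172.46, 180, 180, 180].

### API

Orientations are given as a 3x3 rotation matrix whose columns are the frame's x, y, z axes.
In Python, from plant import manip gives the robot as it stands.
- The arm moves only by the tool arm_command, never from a script. Its argument "increments" is a list of rows, each a list of 7 numbers: the shift along the tool's x, y, z each as a share of 0.15 m, from -1 to 1, then the turn, a rotation vector about the tool's x, y, z each as a share of 90 degrees, from -1 to 1, then the closure, from 0 (fully open) to 1 (shut). In form: [[tx, ty, tz, ax, ay, az, fingers], ...]. A call has exactly 8 rows; each row is the pose to reach, as a shift and turn from the pose commanded when the call began, along the tool's axes at that moment; what a row does not reach only later rows make up. A row lasts 1/8 s, in which the tool goes at most 62.5 mm and 10.7 degrees, less where a joint would pass 70% of its speed; a pose out of reach is approached as far as the arm can. A call with a number of a shift or a turn outside -1 to 1 is refused whole. A call with a gripper value outside its range is refused whole. The fingers move at their own pace and stop on an object; "squeeze" is the grip in N (left out, the last holds). Time passes only in rows, so rows that repeat a pose let the fingers close, or fill a call up. It gives the time, the measured TCP pose, the force, the opening and the grip force at its end, in the units of the state.
- manip.observe(): the state, without advancing time (a new reading comes with each control period).
- manip.snapshot(name): name is "side" or "top" or "wrist"; returns a dict with "color" (420x560x3 uint8, red, green, blue), "K" (3x3 intrinsics, pixels), "pose" (4x4, takes a point from camera to world coordinates); the wrist camera has in their place "T_tool_cam" (4x4, takes a point from camera to tool coordinates, whose origin is the TCP and whose axes are the flange's). Camera axes: x right, y down, z forward; pixel columns grow to the right and rows downward; lengths in mm; the calibration is good to about 2 mm. A picture is of the moment at which its call begins: read the wrist's pose just before it. There is no depth.
- manip.job_done(): hands the job in; it is judged then, once.
The state is a dict: "time": time; "q": joint angles; "qd": joint speeds; "tau": joint torques, N m; "ee_pos": TCP position; "ee_rot": TCP orientation; "ft_force": force on the tool from outside, world axes, zero at the start; "torque": the same for the moment, N m; "width": finger opening in mm; "grasp_force": force on a finger pad.
Only numpy, scipy, OpenCV 4.12 (cv2) and the standard library are available. Lean on these libraries where they do the work, as an engineer would, in place of code of your own. Each camera call takes 0.05 s, during which the arm holds its last target. There are 200 camera calls.

### The job

Close the hinged terminal covers of both controller housings, the one under the lamp bar and the one standing free: press each cover down until its catch clicks and holds it flat shut by itself, without pressing so hard that it cracks. Leave the other things on the bench where they are.

Things in the scene. Friction and masses are not known exactly. Their poses are not given: they have to be found in the camera images.
- housing_a: Fixed nest of the housing under the lamp bar: steel plate 10 mm thick, x -123 to 65, 240 wide. Frame (mm): origin on the bench, z up, x from the cover's hinge to its free edge, y along the hinge. On it stands an aluminium controller housing jacked up by an amount L of 0 to 10, set by hand and not reported: see it or feel for it. Rim and hinge at z 80+L, hinge line at x -35, y 0.
- housing_b: Fixed nest of the other, equal housing, nothing over it: steel plate 10 mm thick, x -123 to 65, 120 wide. Frame (mm): origin on the bench, z up, x from the cover's hinge to its free edge, y along the hinge. On it stands an aluminium controller housing jacked up by an amount L of 0 to 10, set by hand and not reported: see it or feel for it. Rim and hinge at z 80+L, hinge line at x -35, y 0.
- cover_a (a joint): Angle of housing_a's grey plastic cover, rad: 0 flat shut, grows as the free edge rises, stop at 1.5. Starts half open, 0.35 to 0.68; a stiff hinge (0.04 N m) holds it. Plate 80 (from hinge) x 76 x 4; shut, its top is at z 84+L. A pin and a ball catch stop it at about 0.18; pushed through (see its press point) it snaps to the hard rim and stays under 0.04.
- cover_b (a joint): Angle of housing_b's grey plastic cover, rad: 0 flat shut, grows as the free edge rises, stop at 1.5. Starts almost upright, 1.15 to 1.42; a stiff hinge (0.04 N m) holds it. Plate 80 (from hinge) x 76 x 4; shut, its top is at z 84+L. A pin and a ball catch stop it at about 0.18; pushed through (see its press point) it snaps to the hard rim and stays under 0.04.
- press_a (a point): Where to press cover_a: 40 from its hinge, mid width, on its outer face when shut with L = 0 (x 5, y 0, z 84 of the nest; this point does not move). Getting through the catch takes 0.5 to 0.65 N m, about 15 N here, far more near the hinge. Let go too soon, it springs up to 0.15 or more. Cover and housing crack if the robot presses over 45 N.
- press_b (a point): Where to press cover_b: 40 from its hinge, mid width, on its outer face when shut with L = 0 (x 5, y 0, z 84 of the nest; this point does not move). Getting through the catch takes 0.5 to 0.65 N m, about 15 N here, far more near the hinge. Let go too soon, it springs up to 0.15 or more. Cover and housing crack if the robot presses over 45 N.
- fins_a (a point): Middle of the top of housing_a's cooling fins when L = 0: x -68, y 0, z 98 of the nest; they fill x -94 to -42, 80 wide, behind the hinge, and rise with L. 
- fins_b (a point): Middle of the top of housing_b's cooling fins when L = 0: x -68, y 0, z 98 of the nest; they fill x -94 to -42, 80 wide, behind the hinge, and rise with L. Cover_b, almost upright, must first be pushed over from this side.
- lamp_bar (a point): Middle of the underside of the fixed bar over housing_a, at x 12, y 0, z 152 of it. Bar x -3 to 27, z 152 to 192 (lamp strip to 198), 230 long in y; posts 30 x 20 at y -105 and 105. It bars an upright gripper from the cover: come from the fin side (away from the robot), tool leaning 20 to 50 degrees, fingertips ahead to +x.
- spray_can: bystander: grey can, 54 across, 130 tall, origin at the centre of its underside
- bearing: bystander: steel bearing ring, 52 across, 16 high, origin at the centre of its underside
- driver: bystander: screwdriver lying on the bench, about 200 long, origin under its middle
- parts_bin: bystander: blue open bin 140 x 100 x 60, origin at the centre of its underside
Not all that is in view belongs to the job. What is shaped like the housing_b but yellow is not meant.

How it is judged:
By the outcome, as a careful person would: the job done as asked, in the order asked, and still so for the second after the job is handed in, with the robot touching nothing.
It also fails if it takes over 67 s, if anything falls off the work surface, if the arm or the gripper's body presses on something with over 40 N, if the wrist force passes 120 N, or if a joint passes its speed limit or range.

## Working session

There is one attempt and no reset: what is moved stays moved. The work goes in short steps, Python scripts to look and compute and a tool call to move; the robot and the scene stay as the last step left them, time stands still between calls to the robot, and variables do not carry over. Pictures are saved under pics/ and viewed, at most 10 in all, crops included, and the job is handed in when it is done.

Besides the shell and the picture viewer there is one more tool, called after ">>>" in YAML: its name, and indented under it one key for each argument. arm_command: Moves the arm, as the interface text tells. Shift numbers are shares of 0.15 m and turn numbers shares of 90 degrees, none past 1 either way. Its arguments: {"type":"object","properties":{"increments":{"type":"array"},"squeeze":{"type":"number"}},"required":["increments"]}

```bash
mkdir -p pics; ls; python3 - <<'E'
from plant import manip
import cv2,numpy as np
np.set_printoptions(precision=4,suppress=True)
print(manip.grip_point_offset)
for n in ["side","top"]:
    s=manip.snapshot(n); cv2.imwrite(f"pics/{n}0.png",cv2.resize(s["color"][:,:,::-1],(800,600),interpolation=cv2.INTER_CUBIC))
    print(n,s["K"],s["pose"])
o=manip.observe();print(o)
E
```

```text
pics
18.700000000000003
side [[473.6203   0.     282.5625]
 [  0.     473.6203 210.0569]
 [  0.       0.       1.    ]] [[   0.7737    0.4198   -0.4745 1058.7192]
 [   0.6335   -0.5193    0.5736 -664.6257]
 [  -0.0056   -0.7444   -0.6677  913.9815]
 [   0.        0.        0.        1.    ]]
top [[453.8747   0.     282.362 ]
 [  0.     453.8747 217.792 ]
 [  0.       0.       1.    ]] [[  -0.0102   -0.9924    0.1222  325.2282]
 [  -0.9998    0.0122    0.0153   -3.2653]
 [  -0.0166   -0.1221   -0.9924 1580.6009]
 [   0.        0.        0.        1.    ]]
{'time': 0.1, 'q': array([66.4073, 24.2791, 93.4272,  0.0003, 62.3711, -1.0894]), 'qd': array([-0.0125, -0.0135, -0.0546, -0.0067,  0.0728, -0.0407]), 'tau': array([ -0.0001, -55.843 , -28.2447,   0.0001,   0.003 ,   0.    ]), 'ee_pos': array([238.9987, 576.9716, 230.6331]), 'ee_rot': array([[-0.9239,  0.3827, -0.0005],
       [ 0.3827,  0.9239, -0.0012],
       [ 0.    , -0.0014, -1.    ]]), 'ft_force': array([-0.1951, -0.3441, -0.0108]), 'torque': array([0.018 , 0.0104, 0.0008]), 'grasp_force': 0.0, 'width': 85.51555504368213}
```

View pics/side0.png

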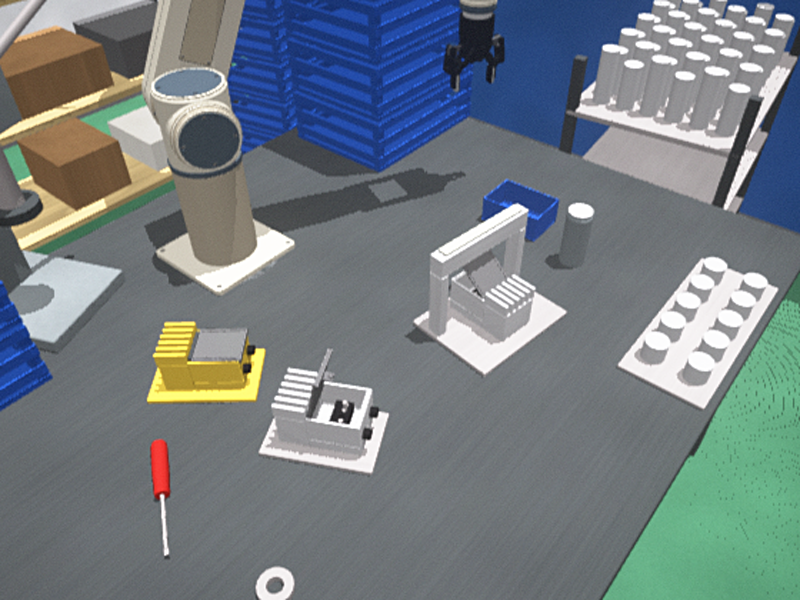

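View pics/top0.png

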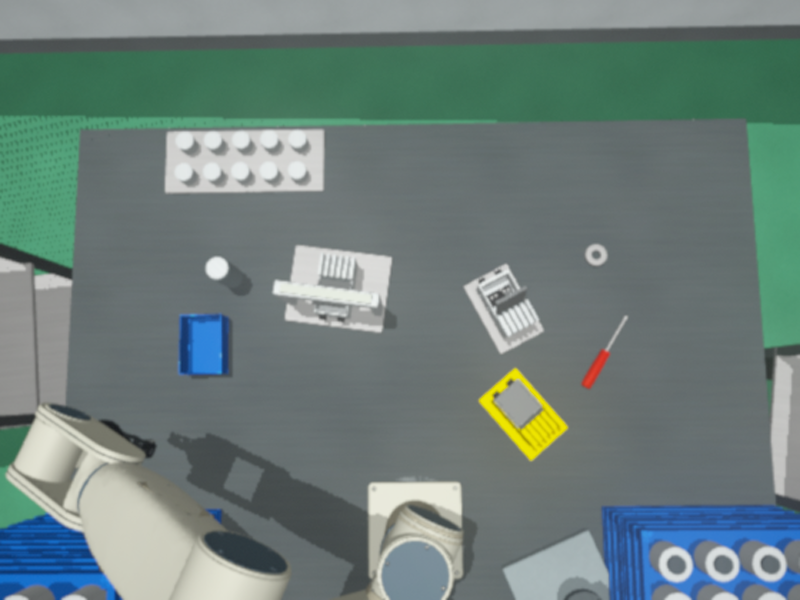

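The side view shows housing_a under the lamp bar (about 490,290) and housing_b (about 325,420), with the yellow decoy at (205,360). In the top view they are at (340,290) and (505,308). I'll zoom in to get the plate corners.

```bash
cat > h.py <<'E'
import cv2,numpy as np
from plant import manip
np.set_printoptions(precision=3,suppress=True)
def proj(s,P):
    T=np.linalg.inv(s["pose"]);p=np.atleast_2d(P)@T[:3,:3].T+T[:3,3];p=p@s["K"].T;return p[:,:2]/p[:,2:]
def ray(s,uv,z):
    d=s["pose"][:3,:3]@np.linalg.inv(s["K"])@[*uv,1];c=s["pose"][:3,3];return c+d*(z-c[2])/d[2]
E
python3 - <<'E'
from h import *
# crops: (view, x0,y0,w,h) native px
out=np.zeros((600,800,3),np.uint8)
for i,(n,x,y) in enumerate([("top",190,165),("top",315,175),("side",285,140),("side",175,240)]):
    s=manip.snapshot(n);c=s["color"][y:y+100 if n=="top" else y+120, x:x+(100 if n=="top" else 120),::-1]
    c=cv2.resize(c,(400,300),interpolation=cv2.INTER_CUBIC) if 0 else cv2.resize(c,(300,300),interpolation=cv2.INTER_CUBIC)
    out[(i//2)*300:(i//2)*300+300,(i%2)*400:(i%2)*400+300]=c
cv2.imwrite("pics/crops.png",out)
E
```

```text
(no output)
```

View pics/crops.png

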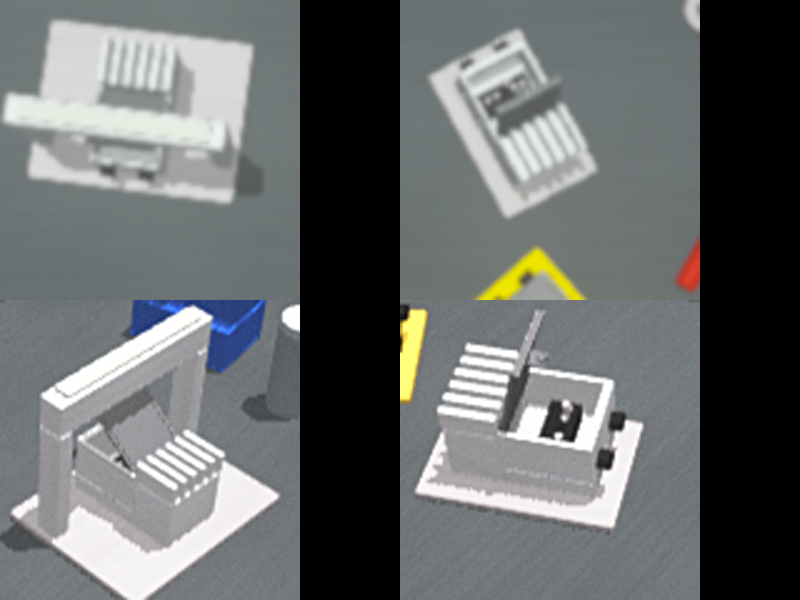

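The crops show the plate corners and fin tops clearly enough to use. Next I'll fit the nest poses and L from them.

```bash
cat >> h.py <<'E'
def nest(p): # x,y,yaw -> R,t
    c,s=np.cos(p[2]),np.sin(p[2]);return np.array([[c,-s,0],[s,c,0],[0,0,1]]),np.array([p[0],p[1],0])
E
python3 - <<'E'
from h import *
from scipy.optimize import least_squares
T=manip.snapshot("top");S=manip.snapshot("side")
A=[(T,3,190,165,[(52,20,-123,-120,10,0),(253,43,-123,120,10,0),(234,203,65,120,10,0),(29,178,65,-120,10,0)]),
   (S,2.5,285,140,[(12,212,65,120,10,0),(140,302,-123,120,10,0),(278,195,-123,-120,10,0),(178,198,-94,40,98,1),(138,165,-42,40,98,1),(222,157,-94,-40,98,1),(185,133,-42,-40,98,1)])]
B=[(T,3,315,175,[(30,76,65,60,10,0),(119,30,65,-60,10,0),(197,170,-123,-60,10,0),(108,217,-123,60,10,0)]),
   (S,2.5,175,240,[(242,122,65,60,10,0),(215,228,65,-60,10,0),(18,190,-123,-60,10,0),(40,112,-94,-40,98,1),(100,124,-42,-40,98,1),(67,46,-94,40,98,1)])]
for G,p0 in ((A,[600,100,3.1,5]),(B,[550,-150,.4,5])):
    def f(p,full=0):
        R,t=nest(p);r=[]
        for s,k,x,y,pts in G:
            q=np.array(pts,float);P=q[:,2:5].copy();P[:,2]+=q[:,5]*p[3]
            r.append((proj(s,P@R.T+t)-(q[:,:2]/k+[x,y])).ravel())
        return np.concatenate(r)
    o=least_squares(f,p0,loss="soft_l1");print(o.x,np.degrees(o.x[2]));print(f(o.x).reshape(-1,2))
E
```

```text
[549.126 184.234   3.018  -1.541] 172.92421302190095
[[-0.927  0.162]
 [-0.632 -0.213]
 [-0.534 -0.741]
 [-0.42  -0.044]
 [-1.141  0.714]
 [-0.831  1.549]
 [ 0.664 -0.192]
 [-1.241 -2.218]
 [-0.692  1.212]
 [ 0.831 -0.164]
 [ 0.241  0.297]]
[ 548.73  -207.316    0.482    8.193] 27.63106205092057
[[-1.404 -0.011]
 [-1.081 -0.728]
 [-0.424 -0.415]
 [-1.075  0.346]
 [ 0.792  0.344]
 [-0.149 -0.201]
 [-1.267  0.982]
 [-0.726  0.574]
 [-1.83  -0.472]
 [ 0.473  0.123]]
```

```bash
cat >> h.py <<'E'
from scipy.spatial.transform import Rotation as Ro
NA=(549.1,184.2,3.018);NB=(548.7,-207.3,0.482)
def tgt(N,xyz,th,flip):  # nest target, lean deg, y axis sign
    R,t=nest(N);a=np.radians(th);z=np.array([np.sin(a),0,-np.cos(a)]);y=np.array([0,flip,0.]);
    return R@np.array(xyz,float)+t, R@np.c_[np.cross(y,z),y,z]
def inc(p,R):
    o=manip.observe();E=o["ee_rot"]
    print("shift",E.T@(p-o["ee_pos"])/150,"turn",np.degrees(Ro.from_matrix(E.T@R).as_rotvec())/90,"| at",o["ee_pos"],"F",o["ft_force"],"t",o["time"])
def where(N):
    o=manip.observe();R,t=nest(N);print("nest pos",R.T@(o["ee_pos"]-t),"z",R.T@o["ee_rot"][:,2],"F nest",R.T@o["ft_force"],"w",o["width"],"t",o["time"])
E
python3 - <<'E'
from h import *
p,R=tgt(NA,(-150,0,300),40,-1);print(p);inc(p,R)
inc(np.array([500,450,340]),R)
E
```

```text
[697.956 165.708 300.   ]
shift [-3.876 -1.364 -0.458] turn [ 0.06   0.442 -0.164] | at [239.185 577.31  231.196] F [ 0.253  0.672 -0.75 ] t 0.4
shift [-1.931 -0.119 -0.725] turn [ 0.06   0.442 -0.164] | at [239.185 577.31  231.196] F [ 0.253  0.672 -0.75 ] t 0.4
```

>>> arm_command:
  increments:
    - [-0.12,0,-0.09,0,0,0,1]
    - [-0.25,0,-0.18,0,0,0,1]
    - [-0.38,0,-0.27,0,0,0,1]
    - [-0.5,0,-0.36,0,0,0,1]
    - [-0.62,0,-0.45,0,0,0,1]
    - [-0.75,0,-0.54,0,0,0,1]
    - [-0.88,0,-0.63,0,0,0,1]
    - [-1,0,-0.7,0,0,0,1]
  squeeze: 40

```text
time: 1.4
ee_pos: [379.1, 519.5, 337.3]
ee_rot: [[-0.924, 0.383, 0.0], [0.383, 0.924, 0.0], [-0.0, 0.0, -1.0]]
ft_force: [0.6, -0.1, 0.5]
width: -0.6
grasp_force: 0.0
```

>>> arm_command:
  increments:
    - [-0.12,0,0,0,0,0,1]
    - [-0.25,0,0,0,0,0,1]
    - [-0.38,0,0,0,0,0,1]
    - [-0.5,0,0,0,0,0,1]
    - [-0.62,0,0,0,0,0,1]
    - [-0.75,0,0,0,0,0,1]
    - [-0.88,0,0,0,0,0,1]
    - [-1,0,0,0,0,0,1]

```text
time: 2.4
ee_pos: [517.6, 462.0, 336.3]
ee_rot: [[-0.924, 0.383, 0.0], [0.383, 0.924, -0.0], [-0.0, 0.0, -1.0]]
ft_force: [0.0, -0.0, 0.4]
width: -0.2
grasp_force: 0.0
```

```bash
python3 - <<'E'
from h import *
p,R=tgt(NA,(-150,0,300),40,-1);inc(p,R);print(manip.observe()["q"])
E
```

```text
shift [-1.867 -1.364  0.242] turn [ 0.06   0.442 -0.164] | at [517.6   462.007 336.304] F [ 0.046 -0.047  0.363] t 2.4
[ 40.77   25.097  77.959  -0.001  76.943 -26.713]
```

>>> arm_command:
  increments:
    - [-0.12,-0.09,0,0,0,0,1]
    - [-0.25,-0.18,0,0,0,0,1]
    - [-0.38,-0.27,0,0,0.03,-0.02,1]
    - [-0.5,-0.36,0,0.01,0.07,-0.04,1]
    - [-0.62,-0.45,0,0.02,0.11,-0.06,1]
    - [-0.75,-0.54,0,0.02,0.15,-0.08,1]
    - [-0.88,-0.63,0,0.03,0.2,-0.09,1]
    - [-0.95,-0.7,0,0.03,0.22,-0.1,1]

```text
time: 3.4
ee_pos: [609.0, 308.6, 335.9]
ee_rot: [[-0.913, 0.23, -0.338], [0.222, 0.973, 0.061], [0.343, -0.019, -0.939]]
ft_force: [0.4, 0.4, -0.3]
width: -0.0
grasp_force: 0.0
```

```bash
python3 - <<'E'
from h import *
p,R=tgt(NA,(-150,0,300),40,-1);inc(p,R);print(manip.observe()["q"])
E
```

```text
shift [-0.835 -0.786 -0.034] turn [ 0.024  0.221 -0.066] | at [608.983 308.595 335.874] F [ 0.438  0.449 -0.263] t 3.4
[ 21.324  32.869  67.902  10.424  96.407 -55.596]
```

>>> arm_command:
  increments:
    - [-0.1,-0.1,0,0,0.03,-0.01,1]
    - [-0.2,-0.2,0,0,0.06,-0.02,1]
    - [-0.31,-0.29,-0.01,0.01,0.09,-0.03,1]
    - [-0.42,-0.39,-0.01,0.01,0.12,-0.04,1]
    - [-0.53,-0.49,-0.02,0.02,0.15,-0.05,1]
    - [-0.64,-0.59,-0.02,0.02,0.18,-0.06,1]
    - [-0.74,-0.69,-0.03,0.02,0.2,-0.07,1]
    - [-0.83,-0.79,-0.03,0.02,0.22,-0.07,1]

```text
time: 4.4
ee_pos: [696.4, 166.0, 300.3]
ee_rot: [[-0.763, 0.121, -0.635], [0.087, 0.993, 0.084], [0.641, 0.009, -0.768]]
ft_force: [-0.2, 0.8, 0.9]
width: -0.2
grasp_force: 0.0
```

```bash
python3 - <<'E'
from h import *
where(NA)
for x in ((-95,0,222),(-75,0,198),(0,0,109)):
    p,R=tgt(NA,x,40,-1);inc(p,R)
o=manip.observe();print(o["q"])
s=manip.snapshot("wrist");c=s["color"][:,:,::-1];cv2.imwrite("pics/w1.png",cv2.resize(c,(800,600)));print(s["K"],s["T_tool_cam"])
np.savez("w1.npz",R=o["ee_rot"],p=o["ee_pos"],K=s["K"],T=s["T_tool_cam"])
E
```

```text
nest pos [-148.409   -0.118  300.282] z [ 0.641 -0.005 -0.768] F nest [ 0.309 -0.745  0.894] w -0.19387317529861556 t 4.4
shift [-0.061 -0.005  0.629] turn [0.003 0.002 0.005] | at [696.392 166.022 300.282] F [-0.215  0.778  0.894] t 4.4
shift [-0.061 -0.006  0.837] turn [0.003 0.002 0.005] | at [696.392 166.022 300.282] F [-0.215  0.778  0.894] t 4.4
shift [-0.057 -0.01   1.613] turn [0.003 0.002 0.005] | at [696.392 166.022 300.282] F [-0.215  0.778  0.894] t 4.4
[  8.248  49.706  48.412  11.635 120.131 -72.651]
[[368.511   0.    279.403]
 [  0.    368.511 212.253]
 [  0.      0.      1.   ]] [[  -0.001   -0.95    -0.313   80.809]
 [   1.      -0.      -0.002    0.257]
 [   0.002   -0.313    0.95  -143.515]
 [   0.       0.       0.       1.   ]]
```

View pics/w1.png

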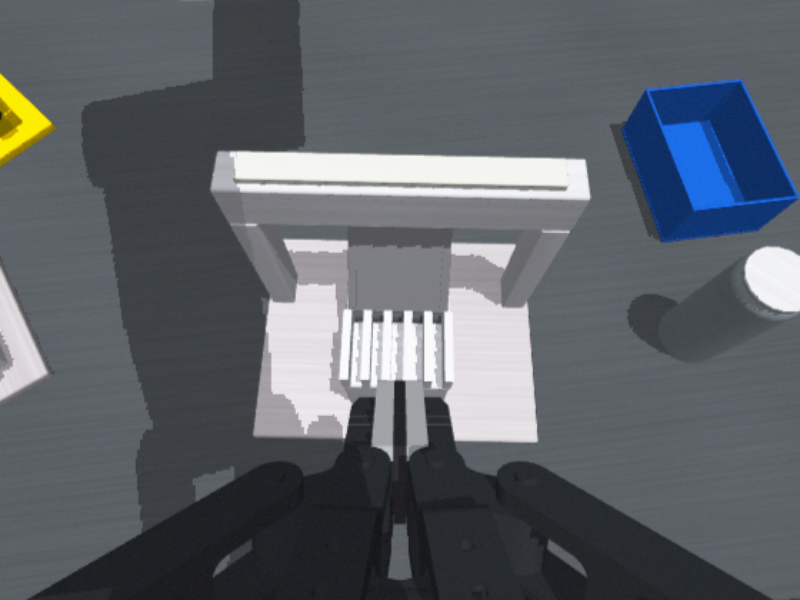

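The wrist view confirms alignment with housing_a: fins at (345–453, 310–388), the bar's lower edge at y≈227, and the back plate edge at y≈439. I'll refine pose and L with it.

```bash
python3 - <<'E'
from h import *
from scipy.optimize import least_squares
w=np.load("w1.npz");T=np.eye(4);T[:3,:3]=w["R"];T[:3,3]=w["p"];s=dict(K=w["K"],pose=T@w["T"])
q=np.array([(254,436,-123,120,10,0),(537,442,-123,-120,10,0),(212,190,-3,115,192,0),(590,200,-3,-115,192,0),(231,223,-3,115,152,0),(568,231,-3,-115,152,0),(340,386,-94,40,98,1),(453,389,-94,-40,98,1),(343,310,-42,40,98,1),(453,313,-42,-40,98,1)],float)
def f(p):
    R,t=nest(p);P=q[:,2:5].copy();P[:,2]+=q[:,5]*p[3];return (proj(s,P@R.T+t)-q[:,:2]*.7).ravel()
o=least_squares(f,[549,184,3.018,2],loss="soft_l1");print(o.x);print(f(o.x).reshape(-1,2))
E
```

```text
[547.312 185.789   2.998  -2.798]
[[-1.158 -0.737]
 [ 1.     0.021]
 [-1.708  0.208]
 [ 1.344 -0.403]
 [-1.367  0.763]
 [ 2.254  0.909]
 [-0.004 -4.495]
 [-0.091 -4.656]
 [ 1.056  0.696]
 [-0.793  0.422]]
```

>>> arm_command:
  increments:
    - [0,0,0.1,0,0,0,1]
    - [-0.01,0,0.2,0,0,0,1]
    - [-0.02,0,0.31,0,0,0,1]
    - [-0.03,0,0.42,0,0,0,1]
    - [-0.04,0,0.53,0,0,0,1]
    - [-0.05,0,0.64,0,0,0,1]
    - [-0.06,0,0.74,0,0,0,1]
    - [-0.06,0,0.84,0,0,0,1]

```text
time: 5.45
ee_pos: [622.4, 177.5, 197.1]
ee_rot: [[-0.764, 0.12, -0.634], [0.087, 0.993, 0.083], [0.64, 0.008, -0.768]]
ft_force: [-0.8, 1.0, -0.1]
width: 0.2
grasp_force: 0.0
```

>>> arm_command:
  increments:
    - [0,0,0.06,0,0,0,1]
    - [0,0,0.12,0,0,0,1]
    - [0,0,0.18,0,0,0,1]
    - [0,0,0.24,0,0,0,1]
    - [0,0,0.3,0,0,0,1]
    - [0,0,0.36,0,0,0,1]
    - [0,0,0.42,0,0,0,1]
    - [0,0,0.46,0,0,0,1]

```text
time: 6.45
ee_pos: [578.6, 183.3, 144.3]
ee_rot: [[-0.763, 0.12, -0.635], [0.087, 0.993, 0.083], [0.64, 0.008, -0.768]]
ft_force: [0.6, -0.2, -0.3]
width: -0.2
grasp_force: 0.0
```

```bash
sed -i 's/^NA=(549.1,184.2,3.018)/NA=(548,185,3.008)/' h.py; python3 - <<'E'
from h import *
where(NA)
for x in ((0,0,109),(5,0,100),(5,0,84)):
    p,R=tgt(NA,x,40,-1);inc(p,R)
s=manip.snapshot("wrist");c=s["color"][:,:,::-1];cv2.imwrite("pics/w2.png",c)
s=manip.snapshot("side");c=s["color"][90:300,240:520,::-1];cv2.imwrite("pics/s2.png",cv2.resize(c,(800,600),interpolation=cv2.INTER_CUBIC))
E
```

```text
nest pos [-30.554  -2.363 144.292] z [ 0.64   0.002 -0.768] F nest [-0.653  0.127 -0.254] w -0.20234572290315386 t 6.45
shift [ 0.006 -0.015  0.311] turn [-0.002  0.002  0.01 ] | at [578.596 183.272 144.292] F [ 0.631 -0.213 -0.254] t 6.45
shift [-0.007 -0.015  0.379] turn [-0.002  0.002  0.01 ] | at [578.596 183.272 144.292] F [ 0.631 -0.213 -0.254] t 6.45
shift [-0.075 -0.016  0.461] turn [-0.002  0.002  0.01 ] | at [578.596 183.272 144.292] F [ 0.631 -0.213 -0.254] t 6.45
```

View pics/s2.png

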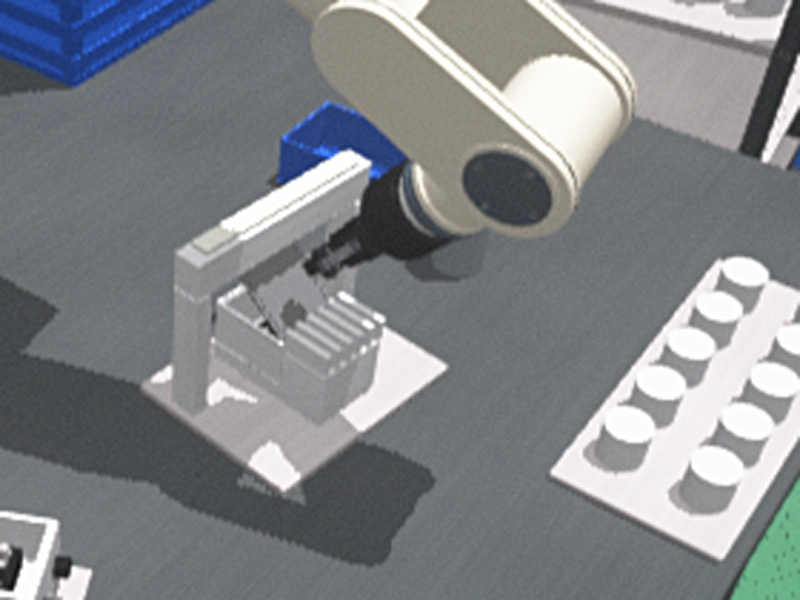

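Fingertips (315,268 in the crop) are clear of the bar and above the cover. I'll move in and start folding it.

>>> arm_command:
  increments:
    - [0,0,0.05,0,0,0,1]
    - [0,0,0.1,0,0,0,1]
    - [0,-0.01,0.15,0,0,0,1]
    - [0,-0.01,0.2,0,0,0,1]
    - [0,-0.01,0.25,0,0,0,1]
    - [0,-0.01,0.3,0,0,0,1]
    - [0,-0.01,0.34,0,0,0,1]
    - [0,-0.01,0.36,0,0,0,1]

```text
time: 7.55
ee_pos: [544.5, 186.3, 103.0]
ee_rot: [[-0.764, 0.12, -0.635], [0.087, 0.993, 0.083], [0.64, 0.008, -0.768]]
ft_force: [1.1, 0.0, 0.2]
width: -0.1
grasp_force: 0.4
```

```bash
python3 - <<'E'
from h import *
where(NA)
for x in ((6,0,98),(6,0,94),(6,0,84)):
    p,R=tgt(NA,x,40,-1);inc(p,R)
E
```

```text
nest pos [  3.636  -0.83  103.034] z [ 0.64   0.002 -0.768] F nest [-1.079 -0.172  0.238] w -0.12748170008808163 t 7.55
shift [-0.009 -0.006  0.036] turn [-0.001  0.002  0.01 ] | at [544.507 186.307 103.034] F [1.092 0.026 0.238] t 7.55
shift [-0.026 -0.006  0.056] turn [-0.001  0.002  0.01 ] | at [544.507 186.307 103.034] F [1.092 0.026 0.238] t 7.55
shift [-0.069 -0.006  0.108] turn [-0.001  0.002  0.01 ] | at [544.507 186.307 103.034] F [1.092 0.026 0.238] t 7.55
```

>>> arm_command:
  increments:
    - [0,0,0.015,0,0,0,1]
    - [-0.005,0,0.03,0,0,0,1]
    - [-0.01,0,0.036,0,0,0,1]
    - [-0.015,0,0.042,0,0,0,1]
    - [-0.02,0,0.048,0,0,0,1]
    - [-0.026,0,0.056,0,0,0,1]
    - [-0.026,0,0.056,0,0,0,1]
    - [-0.026,0,0.056,0,0,0,1]

```text
time: 8.55
ee_pos: [542.0, 186.7, 96.1]
ee_rot: [[-0.762, 0.12, -0.636], [0.086, 0.993, 0.083], [0.641, 0.008, -0.767]]
ft_force: [-2.4, -0.5, 10.8]
width: 0.3
grasp_force: 5.4
```

>>> arm_command:
  increments:
    - [-0.002,0,0.003,0,0,0,1]
    - [-0.004,0,0.005,0,0,0,1]
    - [-0.006,0,0.008,0,0,0,1]
    - [-0.008,0,0.01,0,0,0,1]
    - [-0.01,0,0.013,0,0,0,1]
    - [-0.013,0,0.015,0,0,0,1]
    - [-0.013,0,0.015,0,0,0,1]
    - [-0.013,0,0.015,0,0,0,1]

```text
time: 9.55
ee_pos: [542.3, 186.7, 91.4]
ee_rot: [[-0.763, 0.12, -0.635], [0.087, 0.993, 0.083], [0.64, 0.008, -0.768]]
ft_force: [-1.5, -0.6, 3.0]
width: -0.0
grasp_force: 1.3
```

>>> arm_command:
  increments:
    - [-0.002,0,0.002,0,0,0,1]
    - [-0.003,0,0.004,0,0,0,1]
    - [-0.005,0,0.006,0,0,0,1]
    - [-0.007,0,0.008,0,0,0,1]
    - [-0.009,0,0.01,0,0,0,1]
    - [-0.009,0,0.01,0,0,0,1]
    - [-0.009,0,0.01,0,0,0,1]
    - [-0.009,0,0.01,0,0,0,1]

```text
time: 10.55
ee_pos: [542.2, 186.7, 90.4]
ee_rot: [[-0.763, 0.12, -0.636], [0.087, 0.993, 0.083], [0.641, 0.008, -0.768]]
ft_force: [-3.2, 0.9, 9.5]
width: 0.1
grasp_force: 4.9
```

>>> arm_command:
  increments:
    - [-0.002,0,0.002,0,0,0,1]
    - [-0.003,0,0.004,0,0,0,1]
    - [-0.005,0,0.006,0,0,0,1]
    - [-0.007,0,0.008,0,0,0,1]
    - [-0.009,0,0.01,0,0,0,1]
    - [-0.009,0,0.01,0,0,0,1]
    - [-0.009,0,0.01,0,0,0,1]
    - [-0.009,0,0.01,0,0,0,1]

```text
time: 11.55
ee_pos: [542.2, 186.7, 90.1]
ee_rot: [[-0.762, 0.12, -0.636], [0.086, 0.993, 0.083], [0.642, 0.009, -0.767]]
ft_force: [-4.3, -1.0, 19.2]
width: 0.1
grasp_force: 9.9
```

>>> arm_command:
  increments:
    - [0,0,-0.06,0,0,0,1]
    - [0,0,-0.15,0,0,0,1]
    - [0,0,-0.27,0,0,0,1]
    - [0,0,-0.4,0,0,0,1]
    - [0,0,-0.55,0,0,0,1]
    - [0,0,-0.7,0,0,0,1]
    - [0,0,-0.85,0,0,0,1]
    - [0,0,-1,0,0,0,1]

```text
time: 12.55
ee_pos: [639.0, 173.9, 203.7]
ee_rot: [[-0.764, 0.12, -0.634], [0.087, 0.993, 0.083], [0.639, 0.008, -0.769]]
ft_force: [1.5, 0.4, 0.1]
width: -0.1
grasp_force: 0.0
```

>>> arm_command:
  increments:
    - [0,0,-0.12,0,0,0,1]
    - [0,0,-0.25,0,0,0,1]
    - [0,0,-0.37,0,0,0,1]
    - [0,0,-0.5,0,0,0,1]
    - [0,0,-0.62,0,0,0,1]
    - [0,0,-0.7,0,0,0,1]
    - [0,0,-0.75,0,0,0,1]
    - [0,0,-0.75,0,0,0,1]

```text
time: 13.55
ee_pos: [709.4, 164.8, 289.1]
ee_rot: [[-0.764, 0.12, -0.634], [0.087, 0.993, 0.083], [0.64, 0.008, -0.769]]
ft_force: [0.2, 0.2, 1.1]
width: -0.3
grasp_force: 0.0
```

```bash
python3 - <<'E'
from h import *
where(NA);where(NB);print(manip.observe()["q"])
out=np.zeros((600,800,3),np.uint8)
s=manip.snapshot("wrist")["color"][130:280,200:350,::-1];out[:400,:400]=cv2.resize(s,(400,400),interpolation=cv2.INTER_CUBIC)
s=manip.snapshot("side")["color"][140:260,280:400,::-1];out[:400,400:]=cv2.resize(s,(400,400),interpolation=cv2.INTER_CUBIC)
cv2.imwrite("pics/a_done.png",out)
for z in (150,): 
  for fl in (1,-1):
    p,R=tgt(NB,(-60,0,260),20,fl);print(p);inc(p,R)
E
```

```text
nest pos [-162.618   -1.433  289.116] z [ 0.64   0.002 -0.769] F nest [-0.135 -0.176  1.1  ] w -0.3431982144421413 t 13.55
nest pos [314.825 255.197 289.116] z [-0.523  0.368 -0.769] F nest [0.212 0.065 1.1  ] w -0.3431982144421413 t 13.55
[  8.074  51.543  46.202  11.473 120.472 -72.799]
[ 495.536 -235.113  260.   ]
shift [ 0.731 -2.819  0.828] turn [ 0.074 -0.642 -0.394] | at [708.814 164.875 288.504] F [ 0.573 -0.33  -0.328] t 13.65
[ 495.536 -235.113  260.   ]
shift [ 0.731 -2.819  0.828] turn [-0.807 -0.093  1.406] | at [708.814 164.875 288.504] F [ 0.573 -0.33  -0.328] t 13.65
```

View pics/a_done.png

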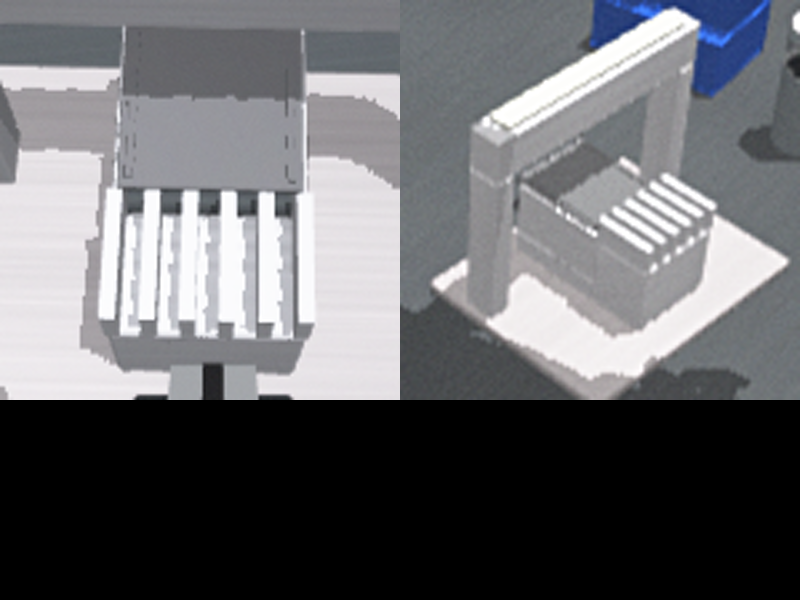

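Cover A is flat shut: grey plate level between (122,95) and (300,190), and flush with the rim in the side view. Next is B.

>>> arm_command:
  increments:
    - [0.03,-0.12,0.02,0.01,-0.04,-0.02,1]
    - [0.06,-0.25,0.04,0.02,-0.09,-0.05,1]
    - [0.09,-0.38,0.08,0.03,-0.13,-0.08,1]
    - [0.12,-0.5,0.11,0.03,-0.18,-0.11,1]
    - [0.15,-0.62,0.15,0.04,-0.23,-0.14,1]
    - [0.18,-0.75,0.19,0.04,-0.28,-0.17,1]
    - [0.21,-0.87,0.22,0.05,-0.32,-0.2,1]
    - [0.24,-0.98,0.25,0.05,-0.35,-0.22,1]

```text
time: 14.65
ee_pos: [639.1, 24.8, 282.0]
ee_rot: [[-0.965, -0.223, -0.136], [-0.231, 0.972, 0.044], [0.123, 0.073, -0.99]]
ft_force: [-0.2, -0.1, 0.6]
width: 0.1
grasp_force: 0.0
```

```bash
python3 - <<'E'
from h import *
p,R=tgt(NB,(-75,0,260),0,1);inc(p,R);print(manip.observe()["q"])
E
```

```text
shift [ 1.401 -1.508  0.21 ] turn [ 0.057 -0.072 -0.16 ] | at [639.067  24.845 282.027] F [-0.211 -0.128  0.635] t 14.65
[  -0.014   26.359   83.42     2.551   78.072 -103.886]
```

```bash
cat >> h.py <<'E'
def tb(xyz):
    R,t=nest(NB);return R@np.array(xyz,float)+t, R@np.array([[0,1,0],[1,0,0],[0,0,-1.]])
E
python3 - <<'E'
from h import *
inc(*tb((-80,0,260)))
E
```

```text
shift [ 1.434 -1.516  0.214] turn [-0.012 -0.098  0.838] | at [639.067  24.845 282.027] F [-0.211 -0.128  0.635] t 14.65
```

>>> arm_command:
  increments:
    - [0.09,-0.1,0.02,0,-0.01,0.1,1]
    - [0.18,-0.2,0.03,0,-0.02,0.2,1]
    - [0.28,-0.3,0.05,0,-0.03,0.3,1]
    - [0.38,-0.4,0.07,0,-0.05,0.4,1]
    - [0.47,-0.5,0.09,-0.01,-0.06,0.5,1]
    - [0.56,-0.6,0.1,-0.01,-0.07,0.6,1]
    - [0.64,-0.68,0.12,-0.01,-0.08,0.7,1]
    - [0.71,-0.76,0.13,-0.01,-0.1,0.8,1]

```text
time: 15.65
ee_pos: [558.9, -109.6, 267.2]
ee_rot: [[-0.51, 0.86, 0.003], [0.86, 0.51, -0.001], [-0.002, 0.002, -1.0]]
ft_force: [-0.2, -0.0, -0.5]
width: -0.1
grasp_force: 0.0
```

```bash
python3 - <<'E'
from h import *
inc(*tb((-80,0,250)));print(manip.observe()["q"])
E
```

```text
shift [-0.497 -0.923  0.113] turn [0.001 0.001 0.034] | at [ 558.936 -109.614  267.152] F [-0.215 -0.047 -0.521] t 15.65
[-12.294  17.22   98.763   0.003  63.86  -42.938]
```

>>> arm_command:
  increments:
    - [-0.06,-0.12,0,0,0,0.01,1]
    - [-0.12,-0.24,0,0,0,0.02,1]
    - [-0.18,-0.36,0.02,0,0,0.03,1]
    - [-0.25,-0.48,0.04,0,0,0.034,1]
    - [-0.32,-0.6,0.06,0,0,0.034,1]
    - [-0.39,-0.72,0.08,0,0,0.034,1]
    - [-0.45,-0.83,0.1,0,0,0.034,1]
    - [-0.5,-0.92,0.11,0,0,0.034,1]

```text
time: 16.65
ee_pos: [479.4, -245.6, 250.5]
ee_rot: [[-0.467, 0.884, 0.003], [0.884, 0.467, 0.0], [-0.001, 0.002, -1.0]]
ft_force: [-0.6, 0.2, 0.1]
width: -0.3
grasp_force: 0.0
```

```bash
python3 - <<'E'
from h import *
where(NB)
inc(*tb((-75,0,145)))
s=manip.snapshot("wrist");c=s["color"][:,:,::-1];cv2.imwrite("pics/w3.png",cv2.resize(c,(800,600)))
E
```

```text
nest pos [-79.204  -1.823 250.543] z [ 0.002 -0.001 -1.   ] F nest [-0.477  0.427  0.103] w -0.26269951685252063 t 16.65
shift [0.013 0.026 0.704] turn [0.002 0.001 0.003] | at [ 479.365 -245.631  250.543] F [-0.62   0.157  0.103] t 16.65
```

View pics/w3.png

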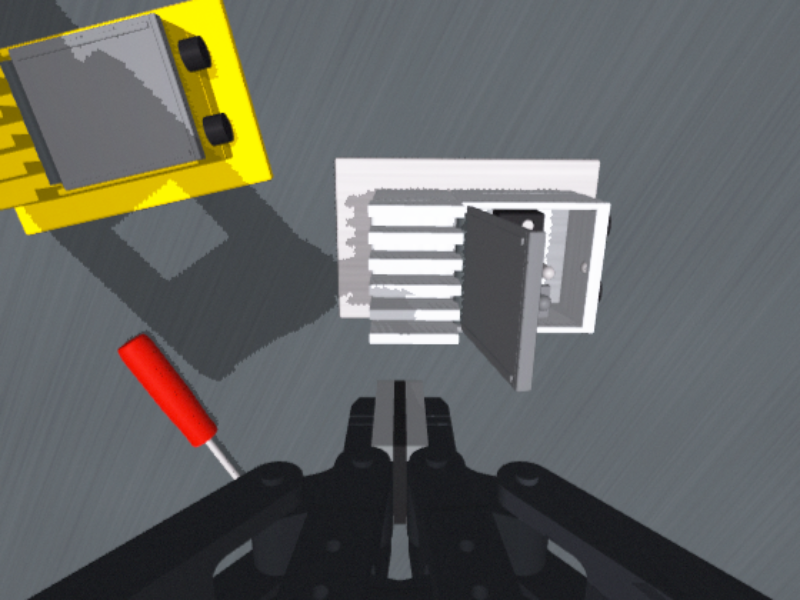

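Cover B stands open at (460–545, 205–390) with the fins to its left, and the fingertips are behind it. I'll descend, then sweep.

>>> arm_command:
  increments:
    - [0,0,0.09,0,0,0,1]
    - [0,0.01,0.18,0,0,0,1]
    - [0,0.01,0.28,0,0,0,1]
    - [0.01,0.02,0.38,0,0,0,1]
    - [0.01,0.02,0.48,0,0,0,1]
    - [0.01,0.02,0.58,0,0,0,1]
    - [0.01,0.03,0.66,0,0,0,1]
    - [0.01,0.03,0.7,0,0,0,1]

```text
time: 17.7
ee_pos: [483.6, -241.0, 144.9]
ee_rot: [[-0.468, 0.884, 0.002], [0.884, 0.468, 0.0], [-0.001, 0.002, -1.0]]
ft_force: [0.6, 0.1, 0.5]
width: -0.5
grasp_force: 0.0
```

>>> arm_command:
  increments:
    - [0,0.07,0,0,0,0,1]
    - [0,0.14,0,0,0,0,1]
    - [0,0.21,0,0,0,0,1]
    - [0,0.28,0,0,0,0,1]
    - [0,0.34,0.01,0,0,0,1]
    - [0,0.39,0.02,0,0,0,1]
    - [0,0.42,0.03,0,0,0,1]
    - [0,0.44,0.04,0,0,0,1]

```text
time: 18.7
ee_pos: [542.2, -210.1, 139.9]
ee_rot: [[-0.468, 0.884, 0.003], [0.884, 0.468, -0.0], [-0.001, 0.002, -1.0]]
ft_force: [-1.3, -1.2, -0.3]
width: 0.2
grasp_force: 0.3
```

```bash
python3 - <<'E'
from h import *
where(NB)
inc(*tb((6,0,117)))
E
```

```text
nest pos [ -7.034   0.475 139.872] z [ 0.002 -0.001 -1.   ] F nest [-1.724 -0.455 -0.25 ] w 0.16087550736125644 t 18.7
shift [-0.003  0.087  0.153] turn [0.002 0.001 0.003] | at [ 542.247 -210.14   139.872] F [-1.316 -1.203 -0.25 ] t 18.7
```

>>> arm_command:
  increments:
    - [0,0.02,0.02,0,0,0,1]
    - [0,0.04,0.04,0,0,0,1]
    - [0,0.06,0.06,0,0,0,1]
    - [0,0.07,0.08,0,0,0,1]
    - [0,0.08,0.1,0,0,0,1]
    - [0,0.085,0.12,0,0,0,1]
    - [0,0.085,0.14,0,0,0,1]
    - [0,0.085,0.155,0,0,0,1]

```text
time: 19.7
ee_pos: [553.4, -204.3, 116.6]
ee_rot: [[-0.468, 0.884, 0.003], [0.884, 0.468, -0.0], [-0.001, 0.002, -1.0]]
ft_force: [0.1, 1.1, 0.0]
width: 0.3
grasp_force: 0.3
```

>>> arm_command:
  increments:
    - [0,0,0.01,0,0,0,1]
    - [0,0,0.02,0,0,0,1]
    - [0,0,0.03,0,0,0,1]
    - [0,0,0.04,0,0,0,1]
    - [0,0,0.05,0,0,0,1]
    - [0,0,0.06,0,0,0,1]
    - [0,0,0.07,0,0,0,1]
    - [0,0,0.08,0,0,0,1]

```text
time: 20.7
ee_pos: [553.5, -204.3, 104.7]
ee_rot: [[-0.468, 0.884, 0.003], [0.884, 0.468, -0.0], [-0.002, 0.003, -1.0]]
ft_force: [-0.5, 0.7, 0.4]
width: 0.1
grasp_force: 0.3
```

Now small steps down.

>>> arm_command:
  increments:
    - [0,0,0.005,0,0,0,1]
    - [0,0,0.01,0,0,0,1]
    - [0,0,0.013,0,0,0,1]
    - [0,0,0.016,0,0,0,1]
    - [0,0,0.02,0,0,0,1]
    - [0,0,0.023,0,0,0,1]
    - [0,0,0.025,0,0,0,1]
    - [0,0,0.025,0,0,0,1]

```text
time: 21.7
ee_pos: [554.0, -204.2, 101.9]
ee_rot: [[-0.468, 0.884, 0.004], [0.884, 0.468, -0.0], [-0.002, 0.003, -1.0]]
ft_force: [0.2, 2.9, 8.3]
width: -0.2
grasp_force: 4.0
```

>>> arm_command:
  increments:
    - [0,0,0.002,0,0,0,1]
    - [0,0,0.004,0,0,0,1]
    - [0,0,0.006,0,0,0,1]
    - [0,0,0.008,0,0,0,1]
    - [0,0,0.01,0,0,0,1]
    - [0,0,0.013,0,0,0,1]
    - [0,0,0.013,0,0,0,1]
    - [0,0,0.013,0,0,0,1]

```text
time: 22.7
ee_pos: [554.3, -204.1, 99.9]
ee_rot: [[-0.468, 0.884, 0.005], [0.884, 0.468, -0.0], [-0.002, 0.004, -1.0]]
ft_force: [0.8, 4.6, 7.6]
width: -0.4
grasp_force: 3.4
```

>>> arm_command:
  increments:
    - [0,0,0.002,0,0,0,1]
    - [0,0,0.004,0,0,0,1]
    - [0,0,0.006,0,0,0,1]
    - [0,0,0.008,0,0,0,1]
    - [0,0,0.01,0,0,0,1]
    - [0,0,0.013,0,0,0,1]
    - [0,0,0.013,0,0,0,1]
    - [0,0,0.013,0,0,0,1]

```text
time: 23.7
ee_pos: [553.7, -204.5, 97.2]
ee_rot: [[-0.468, 0.884, 0.003], [0.884, 0.468, -0.0], [-0.002, 0.003, -1.0]]
ft_force: [2.9, 0.8, 3.1]
width: -0.1
grasp_force: 1.6
```

>>> arm_command:
  increments:
    - [0,0,0.002,0,0,0,1]
    - [0,0,0.004,0,0,0,1]
    - [0,0,0.006,0,0,0,1]
    - [0,0,0.008,0,0,0,1]
    - [0,0,0.01,0,0,0,1]
    - [0,0,0.013,0,0,0,1]
    - [0,0,0.013,0,0,0,1]
    - [0,0,0.013,0,0,0,1]

```text
time: 24.7
ee_pos: [553.0, -204.1, 94.9]
ee_rot: [[-0.468, 0.884, 0.002], [0.884, 0.468, 0.0], [-0.001, 0.002, -1.0]]
ft_force: [-0.9, 0.4, -0.0]
width: -0.1
grasp_force: 0.1
```

>>> arm_command:
  increments:
    - [0,0,0.002,0,0,0,1]
    - [0,0,0.004,0,0,0,1]
    - [0,0,0.006,0,0,0,1]
    - [0,0,0.008,0,0,0,1]
    - [0,0,0.01,0,0,0,1]
    - [0,0,0.013,0,0,0,1]
    - [0,0,0.013,0,0,0,1]
    - [0,0,0.013,0,0,0,1]

```text
time: 25.7
ee_pos: [553.4, -204.2, 93.6]
ee_rot: [[-0.468, 0.884, 0.003], [0.884, 0.468, 0.0], [-0.001, 0.002, -1.0]]
ft_force: [-2.8, 1.4, 6.7]
width: 0.2
grasp_force: 3.3
```

>>> arm_command:
  increments:
    - [0,0,0.002,0,0,0,1]
    - [0,0,0.004,0,0,0,1]
    - [0,0,0.006,0,0,0,1]
    - [0,0,0.008,0,0,0,1]
    - [0,0,0.01,0,0,0,1]
    - [0,0,0.013,0,0,0,1]
    - [0,0,0.013,0,0,0,1]
    - [0,0,0.013,0,0,0,1]

```text
time: 26.7
ee_pos: [553.5, -204.3, 93.2]
ee_rot: [[-0.468, 0.884, 0.003], [0.884, 0.468, -0.0], [-0.002, 0.003, -1.0]]
ft_force: [-7.8, 2.2, 21.1]
width: 0.1
grasp_force: 10.4
```

Hard rim reached at 21 N. I'll lift off and check.

>>> arm_command:
  increments:
    - [0,0,-0.03,0,0,0,1]
    - [0,0,-0.1,0,0,0,1]
    - [0,0,-0.2,0,0,0,1]
    - [0,0,-0.35,0,0,0,1]
    - [0,0,-0.5,0,0,0,1]
    - [0,-0.1,-0.65,0,0,0,1]
    - [0,-0.2,-0.8,0,0,0,1]
    - [0,-0.3,-0.95,0,0,0,1]

```text
time: 27.7
ee_pos: [513.1, -225.6, 235.3]
ee_rot: [[-0.468, 0.884, 0.004], [0.884, 0.468, -0.001], [-0.002, 0.003, -1.0]]
ft_force: [0.4, -0.7, -0.1]
width: -0.3
grasp_force: 0.0
```

>>> arm_command:
  increments:
    - [-0.1,-0.1,0,0,0,0,1]
    - [-0.2,-0.2,0,0,0,0,1]
    - [-0.3,-0.3,0,0,0,0,1]
    - [-0.4,-0.4,0,0,0,0,1]
    - [-0.45,-0.45,0,0,0,0,1]
    - [-0.5,-0.5,0,0,0,0,1]
    - [-0.5,-0.5,0,0,0,0,1]
    - [-0.5,-0.5,0,0,0,0,1]

```text
time: 28.7
ee_pos: [482.2, -326.3, 233.6]
ee_rot: [[-0.468, 0.884, 0.003], [0.884, 0.468, 0.0], [-0.001, 0.003, -1.0]]
ft_force: [0.6, 0.2, 0.0]
width: 0.0
grasp_force: 0.0
```

```bash
python3 - <<'E'
from h import *
out=np.zeros((600,800,3),np.uint8)
s=manip.snapshot("wrist")["color"][:,:,::-1];out[:300,:400]=cv2.resize(s,(400,300))
S=manip.snapshot("side")["color"][:,:,::-1]
out[:400,400:]=cv2.resize(S[240:340,175:275],(400,400),interpolation=cv2.INTER_CUBIC)
out[300:,:400]=cv2.resize(S[130:265,270:450],(400,300),interpolation=cv2.INTER_CUBIC)
cv2.imwrite("pics/b_done.png",out)
E
```

```text
(no output)
```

View pics/b_done.png

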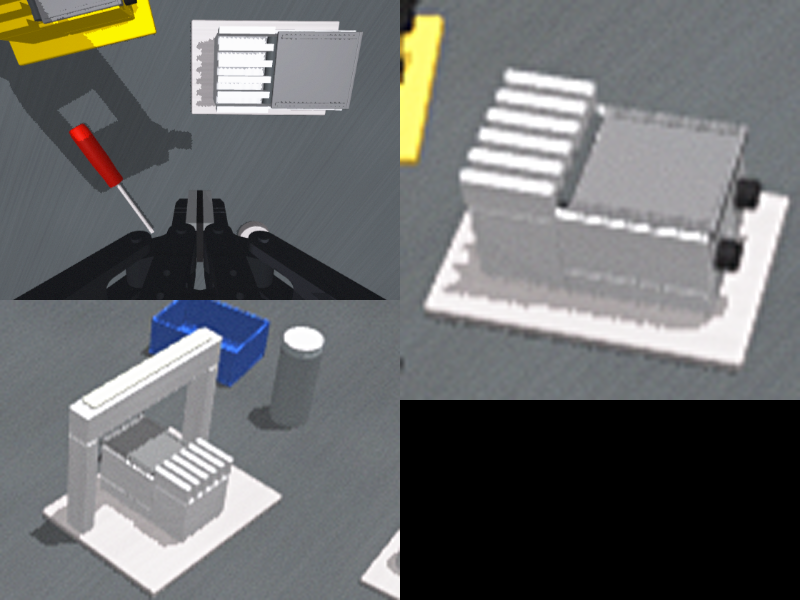

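Both covers are flat on their rims: B at (560–745, 110–240) in the right panel and A at (100–185, 415–475) in the lower left. Nothing else has moved.

```bash
python3 -c "
from plant import manip
print(manip.job_done())"
```

```text
the job is handed in; nothing more can be done
None
```

Both terminal covers are closed: each snapped through its catch and lay flat after I let go. The highest press force I read was about 21 N, well under the 45 N limit. The other items look undisturbed in the pictures, and I handed the job in at about 29 s.

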